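# Point out two pots for the studio camera

### The job

Start the studio camera by pressing the release button on its little grey box all the way down and letting it come up again. Then show the camera which pots are to be glazed next: point with the fingers straight down at the mouth of the narrow-necked vase, fingertips a few centimetres above its middle, and stay there for two seconds; then point in the same way at the smallest bowl for two seconds, and finish while still pointing at it. Point at no other pot (travel well above them), touch none of the pots, and leave everything where it stands.

Things in the scene. Friction and masses are not known exactly. Their poses are not given: they have to be found in the camera images.
- release (a joint): travel in m of the camera's release button: 0 = up, 0.006 = fully down; a spring pushes it back up, 5 N holds it fully down
- release_top (a point): centre of the top of the release button's black round cap (32 mm across, top 46 mm above the table), pressed straight down; it stands off-centre on a flat grey box (75 x 110 x 28 mm) fixed left or right of the board. A dark collar, 48 mm across and 12 mm tall, surrounds it; fully down the cap is flush with it: press its middle with the fingers closed together
- board: brown wooden ware board, 320 x 540 x 12 mm, lying on the table and fixed; origin at the centre of its underside; its top is 12 mm above the table; x along its 320 mm side. The six clay pots stand on it in two rows of three, at least 130 mm between centres, in any order
- bottle_vase: the narrow-necked vase: terracotta, 140 mm tall, round belly 82 mm across, neck 28 mm, flared lip 40 mm; its origin lies at the centre of its underside, z up along its axis; loose, stands upright on the board
- bottle_vase_rim (a point): centre of the narrow-necked vase's mouth, at the height of its rim, 140 mm above its underside; z up
- small_bowl: the smallest of three terracotta bowls of the same shape, 80 mm across, 45 mm tall; its origin lies at the centre of its underside, z up along its axis; loose, stands upright on the board
- small_bowl_rim (a point): centre of the smallest bowl's mouth, at the height of its rim, 45 mm above its underside; z up
- straight_vase: a terracotta cup-shaped vase with a wide open mouth and no neck, 140 mm tall, 72 mm across; its origin lies at the centre of its underside, z up along its axis; loose, stands upright on the board
- straight_vase_rim (a point): centre of the wide-mouthed vase's mouth, at the height of its rim, 140 mm above its underside; z up
- middle_bowl: the middle terracotta bowl, 110 mm across, 58 mm tall; its origin lies at the centre of its underside, z up along its axis; loose, stands upright on the board
- middle_bowl_rim (a point): centre of the middle bowl's mouth, at the height of its rim, 58 mm above its underside; z up
- large_bowl: the largest terracotta bowl, 140 mm across, 72 mm tall; its origin lies at the centre of its underside, z up along its axis; loose, stands upright on the board
- large_bowl_rim (a point): centre of the largest bowl's mouth, at the height of its rim, 72 mm above its underside; z up
- mug: terracotta mug, 76 mm across, 85 mm tall, with a handle on its +y side reaching about 35 mm out; its origin lies at the centre of its underside, z up along its axis; loose, stands upright on the board
- mug_rim (a point): centre of the mug's mouth, at the height of its rim, 85 mm above its underside; z up
- glaze_jar: closed jar of glaze, 64 mm across, 85 mm tall, standing loose on the table on the side of the board where the release button is not; origin at the centre of its underside
Things that resemble listed ones, but are neither listed nor needed, are in the scene too. Leave any pink or purple look-alike of the middle_bowl alone.

How it is judged:
By the outcome, as a careful person would: the job done as asked, in the order asked, and still so for the second after the job is handed in, with the robot touching nothing.
It also fails if it takes over 58 s, if anything falls off the work surface, if the arm or the gripper's body presses on something with over 40 N, if the wrist force passes 120 N, or if a joint passes its speed limit or range.

### The arm

A 7-joint arm with a two-finger parallel gripper is mounted at the origin on the work surface. World frame = base frame: x ahead of the robot, y to its left, z up, the work surface at z = 0. Lengths are in m, angles in rad, forces in N, time in s.
With the tool pointing down it reaches from about 0.425 to 0.925 m from the base axis. Payload 6.8 kg.
Tool frame: the origin (TCP) lies between the finger pads, 19 mm behind the fingertips; this is the grasp point; z points along the fingers, y is the line along which they close (so a half turn about z gives the same grasp; the last joint's range is limited). The gripper opens to 85 mm and grips with 20 to 120 N. Pads are 22 mm wide; open, the fingers measure 114 mm over their backs; the gripper's body (76 mm by 85 mm) begins 54 mm behind the grasp point. The pads swing forward as they close: fully open they stand 13 mm farther back than shut.
Start: joints at [1.118, 0.477, 0.022, 1.555, -0.011, 1.109, -0.083], TCP at [0.228, -0.635, 0.25] pointing down, gripper open.
Joint ranges: [-2.96, 2.96], [-0.34, 2.1], [-1.41, 1.46], [0.24, 2.44], [-1.37, 4.51], [0.17, 1.92], [-2.96, 2.96]. Speed limits (rad/s): [2.39, 2.39, 3.14, 3.14, 3.14, 3.14, 3.14].

### API

Orientations are given as a rotation vector (axis times angle).
In Python, from bench import r gives the robot as it stands.
- The arm moves only by the tool step_arm, never from a script. Its argument "moves" is a list of rows, each a list of 7 numbers: the shift along the tool's x, y, z in mm, then the turn, a rotation vector about the tool's x, y, z in rad, then the finger opening in mm, from 0 to 85.4. A call has 1 to 8 rows; each row is the pose to reach, as a shift and turn from the pose commanded when the call began, along the tool's axes at that moment; what a row does not reach only later rows make up. A row lasts 1/10 s, in which the tool goes at most 50 mm and 8.59 degrees, less where a joint would pass 70% of its speed; a pose out of reach is approached as far as the arm can. A call with a gripper value outside its range is refused whole. The fingers move at their own pace and stop on an object; "grip_force" is the grip in N (left out, the last holds). Time passes only in rows, so rows that repeat a pose let the fingers close. It gives the time, the measured TCP pose, the force, the opening and the grip force at its end, in the units of the state.
- r.get_obs(): the state, without advancing time (a new reading comes with each control period).
- r.grab_frame(name): name is "scene" or "top" or "wrist"; returns a dict with "image" (384x512x3 uint8, red, green, blue), "depth" (384x512 float32, m along the optical axis (not along the pixel's ray), 0 where there is no reading), "mtx" (3x3 intrinsics, pixels), "k1" (the pictures are not rectified: a ray, as slopes to the right and down, at radius r is drawn at 1 + k1 r^2 times it, then the intrinsics apply), "rvec" (rotation vector, rad) and "tvec" (3), from world to camera coordinates, as OpenCV has them. Camera axes: x right, y down, z forward; pixel columns grow to the right and rows downward; lengths in m; the calibration is good to about 2 mm. A picture is of the moment at which its call begins.
- r.hand_in(): hands the job in; it is judged then, once.
The state is a dict: "clock": time; "joints": joint angles; "qvel": joint speeds; "tau": joint torques, N m; "tcp_pos": TCP position; "orientation": TCP orientation; "contact_force": force on the tool from outside, world axes, zero at the start; "moment": the same for the moment, N m; "grip_width": finger opening in m; "gripper_force": force on a finger pad.
Only numpy, scipy, OpenCV 4.12 (cv2) and the standard library are available. Lean on these libraries where they do the work, as an engineer would, in place of code of your own. Each camera call takes 0.05 s, during which the arm holds its last target. There are 200 camera calls.

## Working session

There is one attempt and no reset: what is moved stays moved. The work goes in short steps, Python scripts to look and compute and a tool call to move; the robot and the scene stay as the last step left them, time stands still between calls to the robot, and variables do not carry over. Pictures are saved under pics/ and viewed, at most 10 in all, crops included, and the job is handed in when it is done.

Besides the shell and the picture viewer there is one more tool, called after "Request:" in YAML: its name, and indented under it one key for each argument. step_arm: Moves the arm, as the interface text tells. Its arguments: {"type":"object","properties":{"moves":{"type":"array","items":{"type":"array","items":{"type":"number"}}},"grip_force":{"type":"number"}},"required":["moves"]}

```bash
mkdir -p pics; cat > h.py <<'E'
import numpy as np, cv2
from bench import r
def grab(n,tag):
    f=r.grab_frame(n); cv2.imwrite(f'pics/{tag}.png',f['image'][:,:,::-1]); np.savez(f'{tag}.npz',**f); return f
def world(f,u,v,z=None):
    """pixel -> world by depth, or on plane z"""
    K=f['mtx']; p=np.array([(u-K[0,2])/K[0,0],(v-K[1,2])/K[1,1]]); q=p.copy()
    for _ in range(10): q=p/(1+float(f['k1'])*(q@q))
    R,_=cv2.Rodrigues(np.array(f['rvec'],float)); t=np.array(f['tvec'],float).ravel()
    d=R.T@np.array([q[0],q[1],1]); c=-R.T@t
    s=float(f['depth'][int(round(v)),int(round(u))]) if z is None else (z-c[2])/d[2]
    return c+s*d
E
python3 - <<'E'
from h import *
grab('top','top0');grab('scene','scene0')
o=r.get_obs();print(o)
a=cv2.imread('pics/top0.png');cv2.imwrite('pics/top0b.png',cv2.resize(a,(800,600),interpolation=cv2.INTER_CUBIC))
E
```

```text
{'clock': 0.1, 'joints': array([ 1.11789485,  0.47772183,  0.02235094,  1.55634837, -0.01148359,
        1.10930723, -0.08307232]), 'qvel': array([ 1.58760388e-03, -8.29428159e-04,  5.27140405e-04, -3.25311042e-03,
        5.99093685e-05,  1.12377924e-04,  6.48096004e-04]), 'tau': array([ 4.57869537e-03, -5.97755456e+01,  1.61385499e+00, -2.81953114e+01,
        1.28674219e-02,  5.04171214e-03,  3.60833837e-06]), 'tcp_pos': array([ 0.22796881, -0.63480311,  0.24912192]), 'orientation': array([-3.09342952e+00, -5.38732821e-01,  6.59604896e-04]), 'contact_force': array([-0.47899333,  0.73127957,  0.11457519]), 'moment': array([ 0.03429307,  0.00183645, -0.00581288]), 'gripper_force': 0.0, 'grip_width': 0.08524980995696482}
```

View pics/top0b.png

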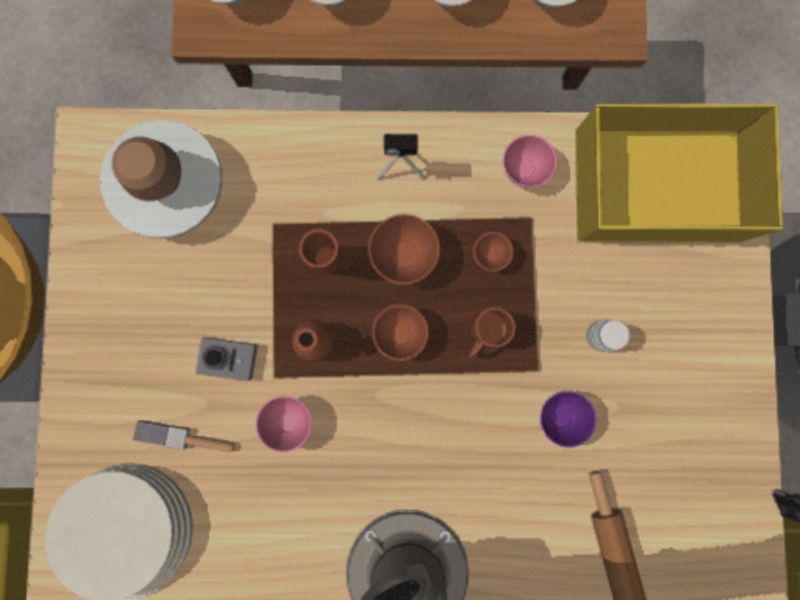

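View pics/scene0.png

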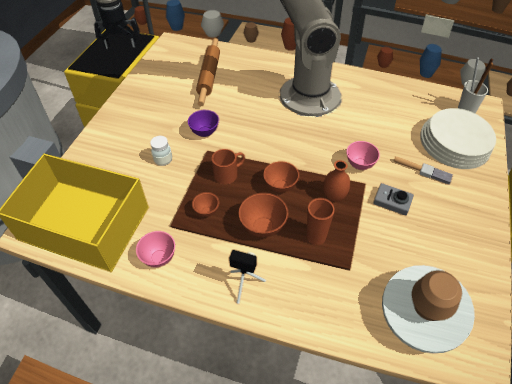

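The top view shows the release button at about (213,355), the narrow-necked vase at (306,340) and the smallest bowl at (493,251), in the 800-px picture. The mug is at (495,328) and the straight vase at (318,248). The arm is off to the right. Next I'll enlarge crops to measure.

```bash
python3 - <<'E'
from h import *
f=np.load('top0.npz'); im=f['image'][:,:,::-1]
a=cv2.resize(im[205:255,120:220],(800,400),interpolation=cv2.INTER_CUBIC)
b=cv2.resize(im[140:175,280:350],(400,200),interpolation=cv2.INTER_CUBIC)
o=np.zeros((600,800,3),np.uint8);o[:400]=a;o[400:,:400]=b
cv2.imwrite('pics/crop.png',o)
for n,u,v,z in[('rel',213,355,.046),('vase',306,339,.152),('bowl',493,251,.057),('straight',318,248,.152),('mug',495,328,.097),('large',404,249,.084),('mid',400,332,.07)]:
    print(n,world(f,u/1.5625,v/1.5625,z).round(3),world(f,u/1.5625,v/1.5625).round(3))
E
```

```text
rel [0.426 0.388 0.046] [0.426 0.388 0.048]
vase [0.458 0.189 0.152] [0.457 0.188 0.157]
bowl [ 0.637 -0.167  0.057] [ 0.644 -0.174  0.013]
straight [0.625 0.17  0.152] [0.645 0.187 0.031]
mug [ 0.482 -0.164  0.097] [ 0.485 -0.176  0.016]
large [0.636 0.011 0.084] [0.646 0.011 0.02 ]
mid [0.474 0.018 0.07 ] [0.475 0.018 0.016]
```

View pics/crop.png

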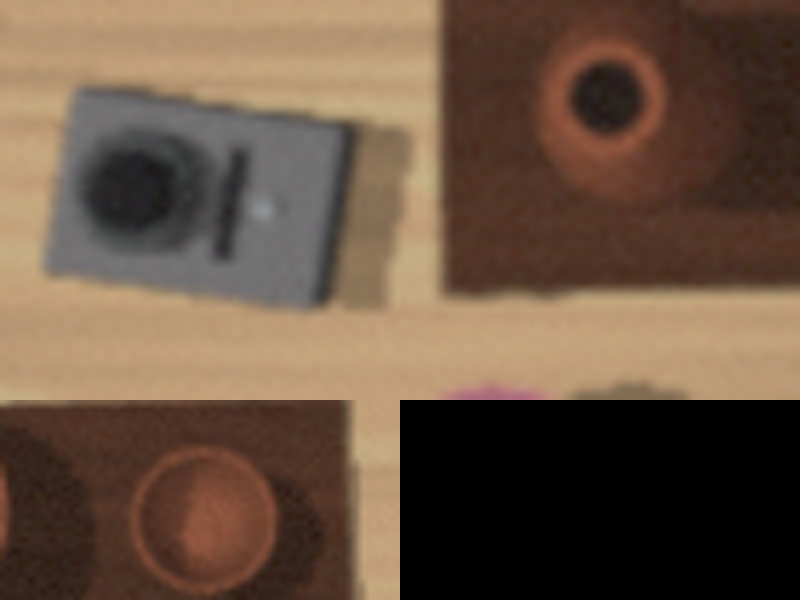

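```bash
cat >> h.py <<'E'
def shift(targets,start=None):
    o=r.get_obs(); R,_=cv2.Rodrigues(o['orientation']); p=o['tcp_pos'] if start is None else np.array(start)
    for t in targets: print(t,(R.T@(np.array(t)-p)*1000).round(0)); p=np.array(t)
E
python3 - <<'E'
from h import *
f=np.load('top0.npz')
for n,u,v,z in[('rel',136.8,228.3,.046),('vase',195.3,216.8,.152),('bowl',315.5,160.6,.057)]: print(n,world(f,u,v,z).round(4))
shift([(.45,-.5,.38),(.65,-.15,.38),(.6,.2,.38),(.426,.388,.2)])
E
```

```text
rel [0.4229 0.3867 0.046 ]
vase [0.458  0.1905 0.152 ]
bowl [ 0.6374 -0.1669  0.057 ]
(0.45, -0.5, 0.38) [ 255.  -52. -131.]
(0.65, -0.15, 0.38) [ 307. -262.    0.]
(0.6, 0.2, 0.38) [  71. -346.    1.]
(0.426, 0.388, 0.2) [-100. -235.  180.]
```

Request:
step_arm:
  moves:
    - [255, -52, -131, 0, 0, 0, 0]
    - [255, -52, -131, 0, 0, 0, 0]
    - [255, -52, -131, 0, 0, 0, 0]
    - [255, -52, -131, 0, 0, 0, 0]
    - [255, -52, -131, 0, 0, 0, 0]
    - [255, -52, -131, 0, 0, 0, 0]
    - [255, -52, -131, 0, 0, 0, 0]
    - [255, -52, -131, 0, 0, 0, 0]
  grip_force: 20

```text
clock: 0.9
tcp_pos: [0.4515, -0.4993, 0.3808]
orientation: [-3.094, -0.543, 0.0]
contact_force: [-1.2, -1.2, -0.0]
grip_width: 0.0001
gripper_force: 0.0
```

Request:
step_arm:
  moves:
    - [307, -262, 0, 0, 0, 0, 0]
    - [307, -262, 0, 0, 0, 0, 0]
    - [307, -262, 0, 0, 0, 0, 0]
    - [307, -262, 0, 0, 0, 0, 0]
    - [307, -262, 0, 0, 0, 0, 0]
    - [307, -262, 0, 0, 0, 0, 0]
    - [307, -262, 0, 0, 0, 0, 0]
    - [307, -262, 0, 0, 0, 0, 0]

```text
clock: 1.7
tcp_pos: [0.6487, -0.1536, 0.3799]
orientation: [3.095, 0.534, -0.003]
contact_force: [1.2, -1.6, 0.3]
grip_width: 0.0001
gripper_force: 0.0
```

Request:
step_arm:
  moves:
    - [71, -346, 0, 0, 0, 0, 0]
    - [71, -346, 0, 0, 0, 0, 0]
    - [71, -346, 0, 0, 0, 0, 0]
    - [71, -346, 0, 0, 0, 0, 0]
    - [71, -346, 0, 0, 0, 0, 0]
    - [71, -346, 0, 0, 0, 0, 0]
    - [71, -346, 0, 0, 0, 0, 0]
    - [71, -346, 0, 0, 0, 0, 0]

```text
clock: 2.5
tcp_pos: [0.5962, 0.2036, 0.3799]
orientation: [-3.089, -0.552, 0.004]
contact_force: [0.4, 0.7, 0.3]
grip_width: 0.0003
gripper_force: 0.0
```

Request:
step_arm:
  moves:
    - [-101, -232, 0, 0, 0, 0, 0]
    - [-101, -232, 0, 0, 0, 0, 0]
    - [-101, -232, 0, 0, 0, 0, 0]
    - [-101, -232, 0, 0, 0, 0, 0]
    - [-101, -232, 0, 0, 0, 0, 0]
    - [-101, -232, 0, 0, 0, 0, 0]
    - [-101, -232, 0, 0, 0, 0, 0]
    - [-101, -232, 0, 0, 0, 0, 0]

```text
clock: 3.3
tcp_pos: [0.4273, 0.3787, 0.3802]
orientation: [3.094, 0.533, -0.001]
contact_force: [1.0, 0.7, 0.1]
grip_width: 0.0
gripper_force: 0.0
```

Request:
step_arm:
  moves:
    - [0, 0, 180, 0, 0, 0, 0]
    - [0, 0, 180, 0, 0, 0, 0]
    - [0, 0, 180, 0, 0, 0, 0]
    - [0, 0, 180, 0, 0, 0, 0]
    - [0, 0, 180, 0, 0, 0, 0]
    - [0, 0, 180, 0, 0, 0, 0]

```text
clock: 3.9
tcp_pos: [0.4271, 0.3798, 0.2014]
orientation: [3.095, 0.535, -0.0]
contact_force: [0.4, -0.1, 0.3]
grip_width: -0.0002
gripper_force: 0.0
```

```bash
python3 - <<'E'
from h import *
grab('wrist','w1');grab('top','top1')
o=r.get_obs();print(o['clock'],o['tcp_pos'],o['orientation'])
a=cv2.imread('pics/w1.png');cv2.imwrite('pics/w1b.png',cv2.resize(a,(800,600),interpolation=cv2.INTER_CUBIC))
E
```

```text
4.0 [0.42730984 0.38135937 0.20322692] [-3.09364441 -0.53596385 -0.00495167]
```

View pics/w1b.png

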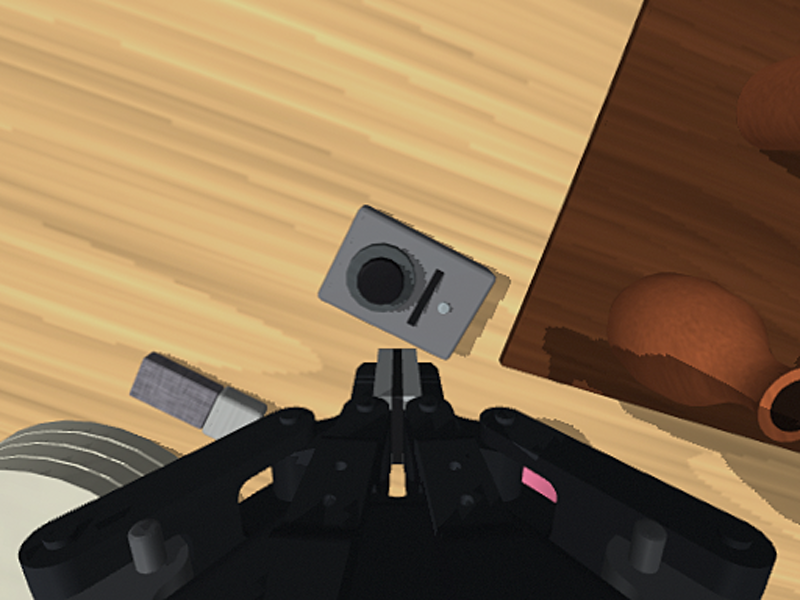

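The wrist view shows the black cap centred at about (380,281) of 800. The fingers are shut, and the vase lip is at the right edge.

```bash
python3 - <<'E'
from h import *
f=np.load('w1.npz')
print(world(f,380/1.5625-.2,281/1.5625-.2,.046),world(f,380/1.5625-.2,281/1.5625-.2))
P=[]
for i in range(5):
    f2=r.grab_frame('wrist');o=r.get_obs();P.append(np.r_[o['tcp_pos'],o['orientation']*np.sign(o['orientation'][0])])
    P[-1]=np.r_[P[-1],world(f2,380/1.5625-.2,281/1.5625-.2,.046)]
P=np.array(P);print(P.round(4))
# fingertip in top view
f=np.load('top1.npz');cv2.imwrite('pics/t1c.png',cv2.resize(f['image'][195:255,110:210,::-1],(800,480),interpolation=cv2.INTER_CUBIC))
E
```

```text
[0.42451967 0.3903453  0.046     ] [0.42529899 0.39048793 0.04918547]
[[4.2710e-01 3.8160e-01 2.0340e-01 3.0933e+00 5.3670e-01 5.6000e-03
  4.2470e-01 3.9230e-01 4.6000e-02]
 [4.2680e-01 3.8160e-01 2.0320e-01 3.0933e+00 5.3730e-01 5.3000e-03
  4.2450e-01 3.9250e-01 4.6000e-02]
 [4.2660e-01 3.8150e-01 2.0290e-01 3.0935e+00 5.3780e-01 4.7000e-03
  4.2430e-01 3.9260e-01 4.6000e-02]
 [4.2630e-01 3.8140e-01 2.0260e-01 3.0939e+00 5.3820e-01 3.7000e-03
  4.2400e-01 3.9240e-01 4.6000e-02]
 [4.2610e-01 3.8130e-01 2.0230e-01 3.0941e+00 5.3860e-01 3.0000e-03
  4.2380e-01 3.9230e-01 4.6000e-02]]
```

Request:
step_arm:
  moves:
    - [1, -8, 0, 0, 0, 0, 0]
    - [1, -8, 60, 0, 0, 0, 0]
    - [1, -8, 110, 0, 0, 0, 0]
    - [1, -8, 120, 0, 0, 0, 0]
    - [1, -8, 120, 0, 0, 0, 0]
    - [1, -8, 120, 0, 0, 0, 0]
    - [1, -8, 120, 0, 0, 0, 0]
    - [1, -8, 120, 0, 0, 0, 0]

```text
clock: 5.05
tcp_pos: [0.4247, 0.3898, 0.0828]
orientation: [-3.093, -0.539, -0.004]
contact_force: [-0.9, -0.2, -0.0]
grip_width: 0.0001
gripper_force: 0.0
```

```bash
python3 - <<'E'
from h import *
for _ in range(6):
    f=grab('wrist','w2');o=r.get_obs();print(o['tcp_pos'],o['orientation'],o['contact_force'])
cv2.imwrite('pics/w2b.png',cv2.resize(f['image'][:,:,::-1],(800,600),interpolation=cv2.INTER_CUBIC))
E
```

```text
[0.42457566 0.38957563 0.08258613] [-3.09359742 -0.5384379  -0.00377525] [-0.30033719  0.76611379  0.34334373]
[0.42444508 0.3893404  0.08230364] [-3.09393711 -0.53841482 -0.00313481] [-0.46572611  0.1037555  -0.4490482 ]
[0.42430241 0.3891792  0.08205506] [-3.09420056e+00 -5.38467027e-01 -2.51301539e-03] [ 0.55543313  0.48976576 -0.51116448]
[0.42418531 0.38902243 0.08178762] [-3.09445620e+00 -5.38491715e-01 -1.88433162e-03] [ 0.57257741 -0.81498373  0.18212058]
[0.42406319 0.388902   0.08158712] [-3.09467725e+00 -5.38615146e-01 -1.35565868e-03] [ 0.1552648  -0.25033091 -0.24426148]
[0.42398853 0.38884169 0.08138371] [-3.09480384e+00 -5.38586302e-01 -8.71881746e-04] [-0.10612524 -0.26756683  0.00515904]
```

View pics/w2b.png

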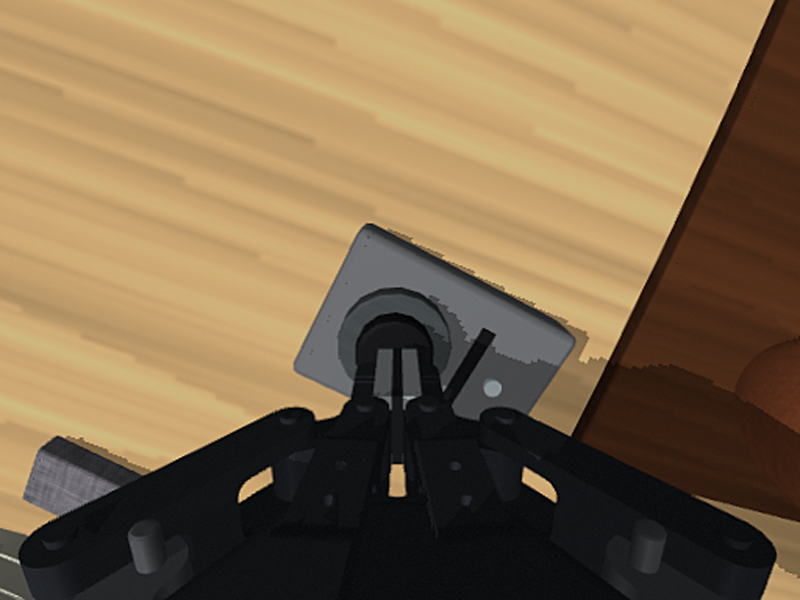

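The view shows the cap spanning columns 357–434 with its top edge at row 313, so its centre is about (395,351). The fingertips are at column 398. The lateral fit is good; now for the fore-aft check.

```bash
python3 - <<'E'
from h import *
f=np.load('w2.npz');o=r.get_obs();R,_=cv2.Rodrigues(o['orientation'])
c=world(f,395/1.5625-.2,351/1.5625-.2,.046);col=world(f,395/1.5625-.2,342/1.5625-.2,.040)
tip=o['tcp_pos']+R[:,2]*.019
print(c,col,tip,(R.T@(c-tip)*1000).round(1),(R.T@(col-tip)*1000).round(1))
E
```

```text
[0.42562032 0.3898225  0.046     ] [0.42698472 0.39033884 0.04      ] [0.42399803 0.38884861 0.06238371] [ 1.8 -0.4 16.4] [ 3.3 -0.4 22.4]
```

Request:
step_arm:
  moves:
    - [2, 0, 5, 0, 0, 0, 0]
    - [2, 0, 10, 0, 0, 0, 0]
    - [2, 0, 14, 0, 0, 0, 0]
    - [2, 0, 17, 0, 0, 0, 0]
    - [2, 0, 19, 0, 0, 0, 0]
    - [2, 0, 20, 0, 0, 0, 0]
    - [2, 0, 20, 0, 0, 0, 0]
    - [2, 0, 20, 0, 0, 0, 0]

```text
clock: 6.15
tcp_pos: [0.4259, 0.3894, 0.0626]
orientation: [3.094, 0.539, 0.001]
contact_force: [-3.1, -4.5, 18.6]
grip_width: 0.0
gripper_force: 9.1
```

Request:
step_arm:
  moves:
    - [0, 0, 2, 0, 0, 0, 0]
    - [0, 0, 2, 0, 0, 0, 0]
    - [0, 0, 2, 0, 0, 0, 0]
    - [0, 0, 2, 0, 0, 0, 0]
    - [0, 0, 2, 0, 0, 0, 0]

```text
clock: 6.65
tcp_pos: [0.4259, 0.3895, 0.0623]
orientation: [3.094, 0.538, 0.002]
contact_force: [-7.1, -8.5, 34.0]
grip_width: 0.0002
gripper_force: 17.2
```

```bash
python3 - <<'E'
from h import *
f=grab('wrist','w3')
for _ in range(2):
    r.grab_frame('wrist')
    o=r.get_obs();print(o['tcp_pos'],o['orientation'],o['contact_force'],o['moment'])
cv2.imwrite('pics/w3b.png',cv2.resize(f['image'][180:270,190:310,::-1],(800,600),interpolation=cv2.INTER_CUBIC))
E
```

```text
[0.4259044  0.38955362 0.06229289] [3.09394975e+00 5.38310164e-01 2.35417299e-03] [-6.57241067 -9.23723597 34.11350559] [-2.04100041  1.59651249 -0.01176772]
[0.42591961 0.38950114 0.06226656] [3.09388584e+00 5.38227865e-01 2.29268838e-03] [-7.63293343 -9.57598944 34.33589843] [-2.07810654  1.59532331 -0.00545807]
```

View pics/w3b.png

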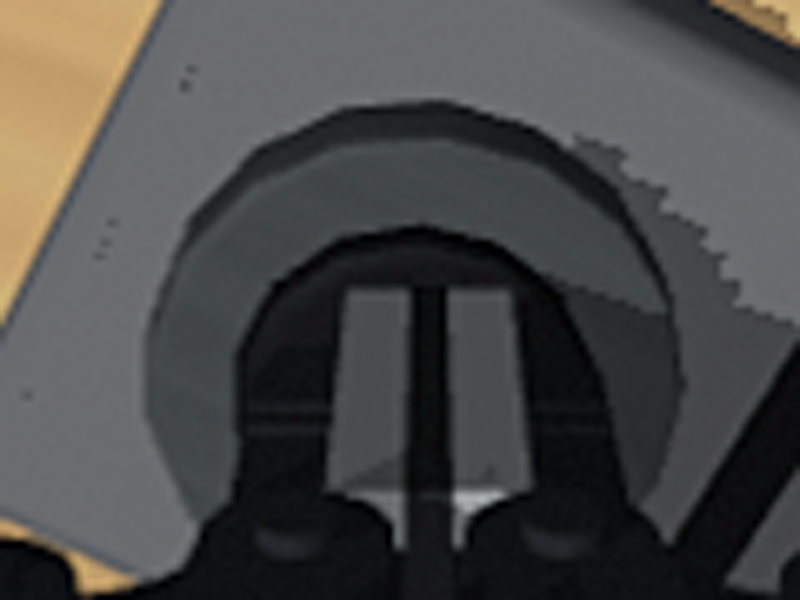

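```bash
python3 - <<'E'
from h import *
f=np.load('w3.npz')
for x,y in[(420,190),(330,190),(420,245),(380,260),(470,255),(290,330),(270,370),(100,200),(200,350)]:
    print(x,y,world(f,190+x*.15,180+y*.15).round(4))
E
```

```text
420 190 [0.4419 0.3953 0.0398]
330 190 [0.4393 0.4024 0.0395]
420 245 [0.4385 0.394  0.0431]
380 260 [0.4363 0.3968 0.0436]
470 255 [0.4392 0.3898 0.0434]
290 330 [0.4281 0.4019 0.0443]
270 370 [0.4294 0.4031 0.0557]
100 200 [0.427  0.4212 0.0276]
200 350 [0.4219 0.4083 0.0405]
```

```bash
python3 - <<'E'
from h import *
from scipy.optimize import least_squares as L
f=np.load('w3.npz');o=r.get_obs();R,_=cv2.Rodrigues(o['orientation'])
W=lambda P,z:np.array([world(f,190+x*.15-.4,180+y*.15-.4,z)[:2] for x,y in P])
for n,P,z in[('col',[(150,350),(190,240),(250,175),(330,145),(430,138),(520,160),(600,215),(665,300),(680,390)],.0398),('cap',[(240,350),(275,280),(340,240),(420,228),(500,245),(560,290),(600,370)],.0434)]:
    p=W(P,z);s=L(lambda q:np.hypot(*(p-q[:2]).T)-q[2],[.425,.39,.02]);print(n,s.x.round(4),s.fun.round(4))
    d=np.r_[s.x[:2],z]-o['tcp_pos'];print('in tool',(R.T@d*1000).round(1))
for q in[(345,290),(410,290),(450,290),(515,290)]:
    w=np.r_[W([q],.0433)[0],.0433];print('tip edge in tool',(R.T@(w-o['tcp_pos'])*1000).round(1))
print('tilt z axis',R[:,2])
E
```

```text
col [0.4244 0.3901 0.0234] [-0.0004  0.      0.0006  0.0001 -0.0002 -0.0002 -0.0004  0.0002  0.0002]
in tool [-1.3 -1.1 22.5]
cap [0.4253 0.3899 0.0158] [-0.0002  0.0003  0.0001 -0.0002 -0.     -0.      0.0001]
in tool [-0.5 -0.6 18.9]
tip edge in tool [ 9.6 -6.6 19. ]
tip edge in tool [ 9.6 -1.1 19. ]
tip edge in tool [ 9.6  2.2 19. ]
tip edge in tool [ 9.6  7.7 19. ]
tilt z axis [ 1.65081144e-03 -9.69941535e-04 -9.99998167e-01]
```

```bash
python3 - <<'E'
from h import *
for n,cap,col,box in[('w1',[(380,275),(380,281),(375,285),(385,290)],[(352,280),(380,250),(360,256)],[(350,230),(460,330),(330,290)]),('w2',[(395,325),(380,330),(412,330)],[(395,303),(360,318),(432,318)],[(340,270),(470,300),(315,350)]),('top0',[(213,355)],[],[(240,345)])]:
    f=np.load(n+'.npz')
    print(n,*[[world(f,u/1.5625-.2,v/1.5625-.2)[2].round(4) for u,v in P] for P in(cap,col,box)])
E
```

```text
w1 [np.float64(0.0506), np.float64(0.0492), np.float64(0.0507), np.float64(0.0513)] [np.float64(0.0399), np.float64(0.0397), np.float64(0.0401)] [np.float64(0.0278), np.float64(0.0282), np.float64(0.0281)]
w2 [np.float64(0.0505), np.float64(0.0498), np.float64(0.0501)] [np.float64(0.0412), np.float64(0.0402), np.float64(0.0408)] [np.float64(0.0257), np.float64(0.0291), np.float64(0.0294)]
top0 [np.float64(0.048)] [] [np.float64(0.0257)]
```

The cap top has dropped from about 50 mm to 43.5 mm. That is the full 6 mm, and the force is rising against a hard stop, so the button is fully down. I'll lift off and let it come up.

Request:
step_arm:
  moves:
    - [0, 0, -5, 0, 0, 0, 0]
    - [0, 0, -10, 0, 0, 0, 0]
    - [0, 0, -30, 0, 0, 0, 0]
    - [0, 0, -70, 0, 0, 0, 0]
    - [0, 0, -115, 0, 0, 0, 0]
    - [0, 0, -160, 0, 0, 0, 0]
    - [0, 0, -200, 0, 0, 0, 0]
    - [0, 0, -200, 0, 0, 0, 0]

```text
clock: 7.6
tcp_pos: [0.4274, 0.3921, 0.2649]
orientation: [-3.089, -0.538, -0.013]
contact_force: [0.2, -0.1, 0.4]
grip_width: -0.0002
gripper_force: 0.0
```

```bash
python3 - <<'E'
from h import *
f=grab('wrist','w4');g=grab('top','top2');o=r.get_obs();print(o['clock'],o['tcp_pos'],o['orientation'],o['contact_force'])
K=f['mtx'];R,_=cv2.Rodrigues(f['rvec'])
for z in(.044,.050):
    p=R@np.array([.425,.39,z])+f['tvec'].ravel();q=p[:2]/p[2];q=q*(1+f['k1']*(q@q));u=K[0,0]*q[0]+K[0,2];v=K[1,1]*q[1]+K[1,2]
    print(u,v,world(f,u,v))
shift([(.458,.1905,.26),(.458,.1905,.206)])
im=g['image'][:,:,::-1];o2=np.zeros((600,800,3),np.uint8)
a=f['image'][:,:,::-1];cv2.imwrite('pics/w4b.png',np.vstack([cv2.resize(a,(400,300)),cv2.resize(im[200:245,175:235],(400,300),interpolation=cv2.INTER_CUBIC)]))
E
```

```text
7.7 [0.4258334  0.38965147 0.25947497] [-3.09434139e+00 -5.38720910e-01 -2.04482819e-03] [ 0.16075728  0.13235253 -1.0382431 ]
255.16874197946385 172.16250803578583 [0.42624015 0.39044974 0.05036928]
255.17047053569087 173.1315414340208 [0.4254129  0.39014974 0.05208379]
(0.458, 0.1905, 0.26) [-37. 198.  -1.]
(0.458, 0.1905, 0.206) [-0.  0. 54.]
```

View pics/w4b.png

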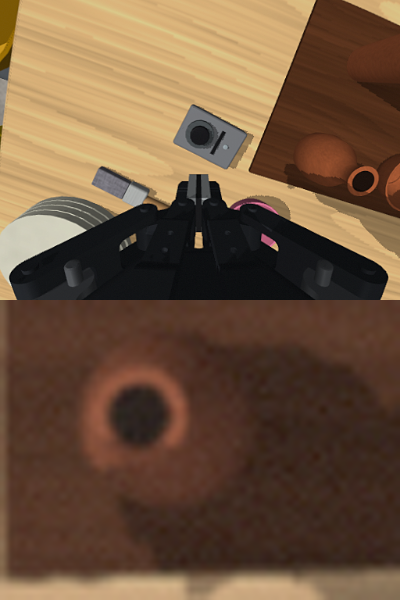

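The cap is up again and the vase mouth shows at (363,180) in the upper half of the picture. I'll check it against the top-view estimate.

```bash
python3 - <<'E'
from h import *
print(world(np.load('w4.npz'),464.4,230.2,.152),world(np.load('top2.npz'),195.2,216.8,.152))
E
```

```text
[0.46109373 0.1902603  0.152     ] [0.45798748 0.1907353  0.152     ]
```

Request:
step_arm:
  moves:
    - [-37, 198, 0, 0, 0, 0, 0]
    - [-37, 198, 0, 0, 0, 0, 0]
    - [-37, 198, 0, 0, 0, 0, 0]
    - [-37, 198, 0, 0, 0, 0, 0]
    - [-37, 198, 0, 0, 0, 0, 0]
    - [-37, 198, 0, 0, 0, 0, 0]
    - [-37, 198, 0, 0, 0, 0, 0]
    - [-37, 198, 0, 0, 0, 0, 0]

```text
clock: 8.5
tcp_pos: [0.4572, 0.1923, 0.2584]
orientation: [-3.094, -0.543, 0.002]
contact_force: [-0.1, -0.5, -0.2]
grip_width: 0.0001
gripper_force: 0.0
```

```bash
python3 - <<'E'
from h import *
f=grab('wrist','w5');o=r.get_obs();print(o['clock'],o['tcp_pos'],o['orientation'])
shift([(.458,.191,.205)])
E
```

```text
8.55 [0.45725222 0.19218595 0.25857847] [-3.09381473e+00 -5.43318824e-01  1.15528649e-03]
(0.458, 0.191, 0.205) [ 0.  1. 54.]
```

Request:
step_arm:
  moves:
    - [2, 2, 20, 0, 0, 0, 0]
    - [2, 2, 38, 0, 0, 0, 0]
    - [2, 2, 50, 0, 0, 0, 0]
    - [2, 2, 55, 0, 0, 0, 0]
    - [2, 2, 55, 0, 0, 0, 0]
    - [2, 2, 55, 0, 0, 0, 0]
    - [2, 2, 55, 0, 0, 0, 0]
    - [2, 2, 55, 0, 0, 0, 0]

```text
clock: 9.35
tcp_pos: [0.4607, 0.1896, 0.2046]
orientation: [-3.095, -0.539, -0.002]
contact_force: [-0.5, -0.1, -0.5]
grip_width: 0.0001
gripper_force: 0.0
```

Request:
step_arm:
  moves:
    - [0, 0, 0, 0, 0, 0, 0]
    - [0, 0, 0, 0, 0, 0, 0]
    - [0, 0, 0, 0, 0, 0, 0]
    - [0, 0, 0, 0, 0, 0, 0]
    - [0, 0, 0, 0, 0, 0, 0]
    - [0, 0, 0, 0, 0, 0, 0]
    - [0, 0, 0, 0, 0, 0, 0]
    - [0, 0, 0, 0, 0, 0, 0]

```text
clock: 10.15
tcp_pos: [0.4604, 0.1894, 0.204]
orientation: [3.095, 0.539, 0.0]
contact_force: [0.6, -0.1, 0.3]
grip_width: -0.0001
gripper_force: 0.0
```

```bash
python3 - <<'E'
from h import *
f=grab('wrist','w6');o=r.get_obs();print(o['clock'],o['tcp_pos'],o['orientation'],o['contact_force'])
a=f['image'][:,:,::-1];cv2.imwrite('pics/w6b.png',cv2.resize(a,(640,480)))
E
```

```text
10.2 [0.46035189 0.18939258 0.20398749] [ 3.09499664e+00  5.38934569e-01 -6.14367563e-05] [ 0.43705116  0.41242103 -0.0183204 ]
```

View pics/w6b.png

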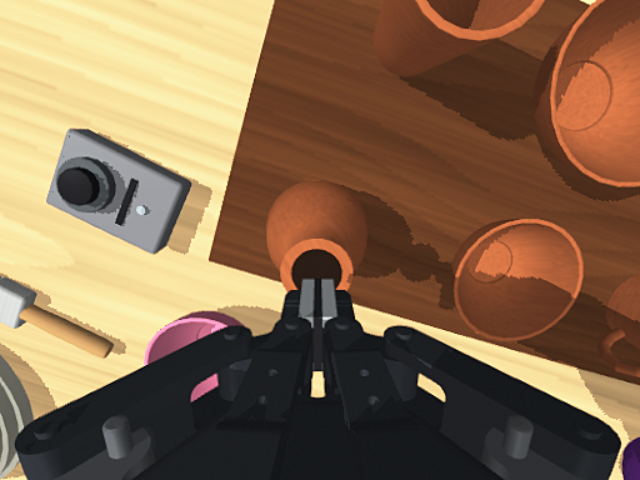

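The fingertips sit over the vase mouth (mouth centre about column 317, fingers about 318), with the tips about 3 cm above the rim. The light is brighter, and the button is up. I'll hold this.

Request:
step_arm:
  moves:
    - [0, 0, 0, 0, 0, 0, 0]
    - [0, 0, 0, 0, 0, 0, 0]
    - [0, 0, 0, 0, 0, 0, 0]
    - [0, 0, 0, 0, 0, 0, 0]
    - [0, 0, 0, 0, 0, 0, 0]
    - [0, 0, 0, 0, 0, 0, 0]
    - [0, 0, 0, 0, 0, 0, 0]
    - [0, 0, 0, 0, 0, 0, 0]

```text
clock: 11.0
tcp_pos: [0.4603, 0.1894, 0.204]
orientation: [3.095, 0.539, 0.0]
contact_force: [-0.4, -0.5, 0.0]
grip_width: 0.0
gripper_force: 0.0
```

Request:
step_arm:
  moves:
    - [0, 0, 0, 0, 0, 0, 0]
    - [0, 0, 0, 0, 0, 0, 0]
    - [0, 0, 0, 0, 0, 0, 0]
    - [0, 0, 0, 0, 0, 0, 0]
    - [0, 0, 0, 0, 0, 0, 0]
    - [0, 0, 0, 0, 0, 0, 0]
    - [0, 0, 0, 0, 0, 0, 0]
    - [0, 0, 0, 0, 0, 0, 0]

```text
clock: 11.8
tcp_pos: [0.4604, 0.1894, 0.204]
orientation: [3.095, 0.539, 0.0]
contact_force: [-0.5, 0.4, -0.3]
grip_width: -0.0002
gripper_force: 0.0
```

```bash
python3 - <<'E'
from h import *
print(r.get_obs()['clock'])
shift([(.46,.19,.36),(.6374,-.1669,.36),(.6374,-.1669,.2)])
E
```

```text
11.8
(0.46, 0.19, 0.36) [  -0.   -1. -156.]
(0.6374, -0.1669, 0.36) [ 46. 396.   0.]
(0.6374, -0.1669, 0.2) [ -0.  -0. 160.]
```

Request:
step_arm:
  moves:
    - [0, 0, -156, 0, 0, 0, 0]
    - [0, 0, -156, 0, 0, 0, 0]
    - [0, 0, -156, 0, 0, 0, 0]
    - [0, 0, -156, 0, 0, 0, 0]
    - [0, 0, -156, 0, 0, 0, 0]

```text
clock: 12.3
tcp_pos: [0.4611, 0.1898, 0.3618]
orientation: [-3.094, -0.539, -0.006]
contact_force: [-0.6, 0.3, -0.6]
grip_width: 0.0002
gripper_force: 0.0
```

Request:
step_arm:
  moves:
    - [46, 396, 0, 0, 0, 0, 0]
    - [46, 396, 0, 0, 0, 0, 0]
    - [46, 396, 0, 0, 0, 0, 0]
    - [46, 396, 0, 0, 0, 0, 0]
    - [46, 396, 0, 0, 0, 0, 0]
    - [46, 396, 0, 0, 0, 0, 0]
    - [46, 396, 0, 0, 0, 0, 0]
    - [46, 396, 0, 0, 0, 0, 0]

```text
clock: 13.1
tcp_pos: [0.6373, -0.1697, 0.3573]
orientation: [-3.094, -0.539, 0.006]
contact_force: [0.9, 0.4, 0.5]
grip_width: -0.0002
gripper_force: 0.0
```

Request:
step_arm:
  moves:
    - [0, 0, 0, 0, 0, 0, 0]
    - [0, 0, 0, 0, 0, 0, 0]
    - [0, 0, 30, 0, 0, 0, 0]
    - [0, 0, 70, 0, 0, 0, 0]
    - [0, 0, 120, 0, 0, 0, 0]
    - [0, 0, 160, 0, 0, 0, 0]
    - [0, 0, 160, 0, 0, 0, 0]
    - [0, 0, 160, 0, 0, 0, 0]

```text
clock: 13.9
tcp_pos: [0.6372, -0.1661, 0.2001]
orientation: [-3.093, -0.542, 0.002]
contact_force: [0.1, -0.4, 0.6]
grip_width: 0.0
gripper_force: 0.0
```

```bash
python3 - <<'E'
from h import *
f=grab('wrist','w7');o=r.get_obs();print(o['clock'],o['tcp_pos'],o['orientation'],o['contact_force'])
a=f['image'][:,:,::-1];cv2.imwrite('pics/w7b.png',cv2.resize(a,(800,600)))
shift([(.6374,-.1669,.106)])
E
```

```text
13.95 [ 0.63847552 -0.16671499  0.20196232] [3.09431943 0.54109373 0.00353776] [ 0.02727114 -0.7759282   0.60754343]
(0.6374, -0.1669, 0.106) [-1. -0. 96.]
```

View pics/w7b.png

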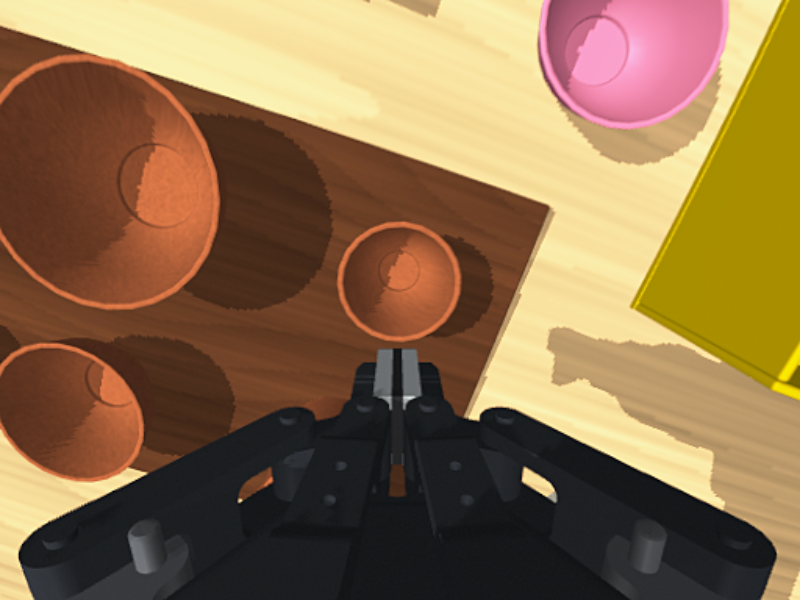

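The smallest bowl is centred at (399,281), in line with the fingers at column 398. I'll descend 94 mm and hold.

Request:
step_arm:
  moves:
    - [0, 0, 40, 0, 0, 0, 0]
    - [0, 0, 70, 0, 0, 0, 0]
    - [0, 0, 86, 0, 0, 0, 0]
    - [0, 0, 94, 0, 0, 0, 0]
    - [0, 0, 94, 0, 0, 0, 0]
    - [0, 0, 94, 0, 0, 0, 0]
    - [0, 0, 94, 0, 0, 0, 0]
    - [0, 0, 94, 0, 0, 0, 0]

```text
clock: 14.75
tcp_pos: [0.6382, -0.1679, 0.1073]
orientation: [3.094, 0.539, 0.003]
contact_force: [-0.1, -0.8, -0.2]
grip_width: 0.0001
gripper_force: 0.0
```

Request:
step_arm:
  moves:
    - [0, 0, 0, 0, 0, 0, 0]
    - [0, 0, 0, 0, 0, 0, 0]
    - [0, 0, 0, 0, 0, 0, 0]
    - [0, 0, 0, 0, 0, 0, 0]
    - [0, 0, 0, 0, 0, 0, 0]
    - [0, 0, 0, 0, 0, 0, 0]
    - [0, 0, 0, 0, 0, 0, 0]
    - [0, 0, 0, 0, 0, 0, 0]

```text
clock: 15.55
tcp_pos: [0.6375, -0.1678, 0.106]
orientation: [3.095, 0.539, -0.0]
contact_force: [0.1, -0.4, 0.5]
grip_width: 0.0001
gripper_force: 0.0
```

Request:
step_arm:
  moves:
    - [0, 0, 0, 0, 0, 0, 0]
    - [0, 0, 0, 0, 0, 0, 0]
    - [0, 0, 0, 0, 0, 0, 0]
    - [0, 0, 0, 0, 0, 0, 0]
    - [0, 0, 0, 0, 0, 0, 0]
    - [0, 0, 0, 0, 0, 0, 0]
    - [0, 0, 0, 0, 0, 0, 0]
    - [0, 0, 0, 0, 0, 0, 0]

```text
clock: 16.35
tcp_pos: [0.6375, -0.1678, 0.106]
orientation: [3.095, 0.539, 0.0]
contact_force: [-0.0, -0.2, -0.6]
grip_width: -0.0001
gripper_force: 0.0
```

Request:
step_arm:
  moves:
    - [0, 0, 0, 0, 0, 0, 0]
    - [0, 0, 0, 0, 0, 0, 0]
    - [0, 0, 0, 0, 0, 0, 0]
    - [0, 0, 0, 0, 0, 0, 0]
    - [0, 0, 0, 0, 0, 0, 0]
    - [0, 0, 0, 0, 0, 0, 0]
    - [0, 0, 0, 0, 0, 0, 0]
    - [0, 0, 0, 0, 0, 0, 0]

```text
clock: 17.15
tcp_pos: [0.6375, -0.1677, 0.106]
orientation: [3.095, 0.539, -0.0]
contact_force: [-0.2, 0.3, 0.1]
grip_width: 0.0
gripper_force: 0.0
```

```bash
python3 - <<'E'
from h import *
o=r.get_obs();print(o['clock'],o['tcp_pos'],o['orientation'],o['contact_force'])
print(world(np.load('w7.npz'),399/1.5625-.2,281/1.5625-.2,.057))
E
```

```text
17.15 [ 0.637497   -0.16774724  0.10599618] [ 3.09499890e+00  5.38955375e-01 -2.40417100e-05] [-0.16721983  0.30956583  0.08967047]
[ 0.64156876 -0.16623999  0.057     ]
```

Both estimates agree within 4 mm, and the fingertips are 3 cm above the middle of the bowl. They have held there for over 2 s.

```bash
python3 -c "
from bench import r
print(r.hand_in())"
```

```text
the job is handed in; nothing more can be done
None
```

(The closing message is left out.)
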